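Clear the microscope stage and hold its recessed homing button

TASK

Clear the microscope stage for homing: stand the red-capped specimen mount upright in the red tray and the blue-capped one upright in the blue tray, setting them down rather than dropping them. Then take the yellow stylus from its holder, reach its steel tip through the ringed hole in the white controller, press the recessed button all the way down, and finish still gripping the stylus and holding the button down. Leave the lens, the bottle and the swab box where they are.

Things in the scene. Friction and masses are not known exactly. Their poses are not given: they have to be found in the camera images.
- red_mount: Specimen mount: upright white plastic cylinder 28 mm in diameter and 50 mm tall whose top 14 mm is a red cap; 40 to 85 g. Origin at the centre of its underside, z up along its axis. Starts standing on the stage, 60 mm or more from the other mount's axis.
- blue_mount: Specimen mount: upright white plastic cylinder 28 mm in diameter and 50 mm tall whose top 14 mm is a blue cap; 40 to 85 g. Origin at the centre of its underside, z up along its axis. Starts standing on the stage, 60 mm or more from the other mount's axis.
- red_tray: Open red plastic tray, fixed to the bench, 100 x 100 mm outside, 18 mm high, walls and floor about 4 to 5 mm thick, so 92 x 92 mm inside. Origin at the centre of its underside, x and y along its sides.
- blue_tray: Open blue plastic tray, fixed to the bench, 100 x 100 mm outside, 18 mm high, walls and floor about 4 to 5 mm thick, so 92 x 92 mm inside. Origin at the centre of its underside, x and y along its sides.
- stage: Black rotary microscope stage, fixed: square plate 140 x 140 mm on a round graduated base, plate top 70 mm above the bench. Origin at the centre of its underside, x and y along the plate's sides.
- holder: Aluminium block 50 x 50 x 45 mm high, fixed, with an upright hole 11 mm wide and 42 mm deep at its centre in which the stylus stands. Origin at the centre of its underside.
- stylus: Stylus, 125 mm long, 35 to 70 g, standing upright in the holder: steel shank 7 mm in diameter for the first 40 mm from the tip, then a round yellow handle 18 mm in diameter and 85 mm long whose shoulder rests on the holder's top. Origin at the tip's end, z along the axis from tip to handle; at the start the tip is 5 mm and the handle's top 130 mm above the bench. Lift it 45 mm to clear the holder.
- stylus_tip (a point): Centre of the end face of the stylus's steel tip.
- stylus_handle (a point): Point on the stylus's axis inside the handle, 95 mm from the tip and 30 mm below the handle's top: a good place to grip.
- controller: White stage controller, fixed box 130 (x) x 160 (y) x 60 mm high with a small blue display. Origin at the centre of its underside. Its one hole, ringed in yellow, is in the top face, at x +20, y +30 mm in its frame.
- aperture (a point): Centre of the mouth of the round upright hole in the controller's top face, 60 mm above the bench; the hole is 16 mm in diameter and holds the button. z up.
- button_top (a point): Centre of the top face of the red push button (13 mm in diameter) inside the hole, 20 mm below the controller's top face when not pressed; moves straight down when pressed.
- home_button (a joint): Travel of the recessed button in m: 0 released, 0.006 fully down. Spring return: starts to move at about 1.6 N, fully down at about 4 N, then a hard stop.
- lens: Bystander: dark metal objective lens, upright cylinder 50 mm in diameter, 70 mm tall, loose. Origin at the centre of its underside.
- bottle: Bystander: white bottle with a blue cap, 44 mm in diameter, 100 mm tall, loose. Origin at the centre of its underside.
- swab_box: Bystander: white box 70 x 100 x 35 mm with a green patch on top, loose. Origin at the centre of its underside.

How it is judged (in metres and radians):
On the way, in this order (a step that is already met when the one before it is completed fails the run):
1. each mount stands upright, released, in the tray of its own cap colour (x of red_mount in the frame of red_tray between -0.037 and 0.037 m and y of red_mount in the frame of red_tray between -0.037 and 0.037 m and z of red_mount in the frame of red_tray below 0.01 m and angle between each of red_mount, blue_mount's own z axis and vertical below 0.15 rad and linear speed of each of red_mount, blue_mount below 0.03 m/s and contact force between the fingers and red_mount below 0.1 N and x of blue_mount in the frame of blue_tray between -0.037 and 0.037 m and y of blue_mount in the frame of blue_tray between -0.037 and 0.037 m and z of blue_mount in the frame of blue_tray below 0.01 m and contact force between the fingers and blue_mount below 0.1 N), for 0.2 s.
2. the gripped stylus, through the hole, holds the button down (value of joint home_button above 0.004 m and contact force between stylus and controller above 1 N and contact force between the fingers and stylus above 1 N and z of stylus_tip in the frame of aperture below -0.015 m and horizontal distance between stylus_tip and aperture below 0.009 m and z of the grasp point in the frame of stylus below 0.14 m), for 0.3 s.
At the end, for the whole second after the job is handed in: Each mount stands upright (0.15 rad), released and at rest on its own colour's tray floor, axis within 37 mm of the tray's centre along each side; the gripped stylus, tip through the hole, pushes the button with over 1 N and at least 4 of its 6 mm down, to the end (all of step 1 and all of step 2); the arm keeps its last pose, push and grip.
It fails at once if the lens was pushed more than 25 mm or tipped over (distance of lens from where it was at the start of the episode above 0.025 m or angle between lens's own z axis and vertical above 0.5 rad).
It fails at once if the bottle was pushed more than 25 mm or tipped over (distance of bottle from where it was at the start of the episode above 0.025 m or angle between bottle's own z axis and vertical above 0.5 rad).
It fails at once if the swab_box was pushed more than 25 mm or tipped over (distance of swab_box from where it was at the start of the episode above 0.025 m or angle between swab_box's own z axis and vertical above 0.5 rad).
It fails at once if the red mount was dropped (linear speed of red_mount above 0.65 m/s and contact force between the fingers and red_mount below 0.05 N).
It fails at once if the blue mount was dropped (linear speed of blue_mount above 0.65 m/s and contact force between the fingers and blue_mount below 0.05 N).
It also fails if it takes over 61 s, if anything falls off the work surface, if the arm or the gripper's body presses on something with over 40 N, if the wrist force passes 120 N, or if a joint passes its speed limit or range.

ROBOT

A 7-joint arm with a two-finger parallel gripper is mounted at the origin on the work surface. World frame = base frame: x ahead of the robot, y to its left, z up, the work surface at z = 0. Lengths are in m, angles in degrees, forces in N, time in s.
With the tool pointing down it reaches from about 0.4 to 0.85 m from the base axis. Payload 4.4 kg.
Tool frame: the origin (TCP) lies where the fingers leave the gripper's body, on its centre line; the fingertips stand robot.finger_overhang ahead of it and the grasp point (between the pads) lies 78 mm ahead of it (robot.finger_overhang is the distance from the TCP to the fingertips, in m); z points along the fingers, y is the direction in which the jaws open and shut (so a half turn about z gives the same grasp; the last joint's range is limited). The gripper opens to 94 mm and grips with 3 to 60 N. Pads are 16 mm wide; open, the fingers measure 119 mm over their backs; the gripper's body (75 mm by 177 mm) begins 78 mm behind the grasp point.
Start: joints at [60.172, 36.005, 2.206, 86.941, -1.547, 57.084, -1.146], TCP at [0.286, -0.584, 0.303] pointing down, gripper open.
Joint ranges: [-175.42, 175.42], [-21.48, 121.26], [-71.46, 75.88], [10.55, 141.38], [-63.04, 243.04], [13.31, 113.54], [-168.57, 168.57]. Speed limits (degrees/s): [147.25, 147.25, 180, 180, 180, 180, 180].

INTERFACE

Orientations are given as [roll, pitch, yaw] about the fixed x, y, z axes, in that order (R = Rz(yaw) Ry(pitch) Rx(roll)).
In Python, from bench import telemetry, grab_frame, workorder, models, robot gives the robot as it stands.
- The arm moves only by the tool carry_out, never from a script. Its argument "series" is a list of rows, each a list of 3 entries, a list of its own where there are three numbers: the opening, from -1 (shut) to 1 (fully open), then the shift along the tool's x, y, z in cm, then the turn, a rotation vector about the tool's x, y, z in degrees. In form: [[jaw, [x, y, z], [rx, ry, rz]], ...]. A call has 1 to 12 rows; each row shifts and turns the commanded pose from where the row before left it, along the tool's axes as they then stand; what a row does not reach is not made up. A row lasts 1/12 s, in which the tool goes at most 41.7 mm and 7.16 degrees, less where a joint would pass 70% of its speed; a pose out of reach is approached as far as the arm can. A call with a gripper value outside its range is refused whole. The fingers move at their own pace and stop on an object; "newtons" is the grip in N (left out, the last holds). Time passes only in rows, so rows that do not move let the fingers close. It gives the time, the measured TCP pose, the force and the opening at its end, in the units of the state.
- telemetry.sense(): the state, without advancing time (a new reading comes with each control period).
- grab_frame(name): name is "scene" or "top"; returns a dict with "frame" (384x512x3 uint8, red, green, blue), "depth" (384x512 float32, m along the optical axis (not along the pixel's ray), 0 where there is no reading), "intrinsics" (3x3 intrinsics, pixels), "k1" (the pictures are not rectified: a ray, as slopes to the right and down, at radius r is drawn at 1 + k1 r^2 times it, then the intrinsics apply), "xyz" and "rotation" of the camera in the world. Camera axes: x right, y up, looking along -z (the intrinsics and any distortion apply to the point x, -y, -z); pixel columns grow to the right and rows downward; lengths in m; the calibration is good to about 2 mm. A picture is of the moment at which its call begins.
- workorder.job_done(): hands the job in, once; it reports no verdict.
Trained networks look in a picture, given as the dict that the camera call returned (one of the last four; its "shot" number tells which), for a name from the list of things; names that differ only in an ending like _2 or _b are one class to them, and where a whole thing is asked for, a point or a joint stands for the part that bears it (a point fixed in the world has none). Each returns a list of dicts, best first, with "confidence" (0 to 1); they miss things now and then, are a little off and sometimes report something else, mostly with a low value. They report only what shows in the picture. A call takes as long as a camera call.
- models.spot_in(query, picture): "pixel" ([column, row] in pixels, amid what is visible of it).
- models.regions_of(query, picture): "pixels" (384x512 bool, what is visible of it) and "pixel" ([column, row] in pixels, amid what is visible of it).
- models.pinpoint(query, picture): "pixel" ([column, row] in pixels: a listed point, or the origin of a listed thing).
The state is a dict: "t": time; "joint_positions": joint angles; "qvel": joint speeds; "joint_efforts": joint torques, N m; "ee_pos": TCP position; "tool_rot": TCP orientation; "force": force on the tool from outside, world axes, zero at the start; "torque": the same for the moment, N m; "width": opening from 0.0 (shut) to 1.0 (fully open).
Only numpy, scipy, OpenCV 4.12 (cv2) and the standard library are available. Lean on these libraries where they do the work, as an engineer would, in place of code of your own. Each camera call takes 0.05 s, during which the arm holds its last target. There are 200 camera calls.

## Working session

There is one attempt and no reset: what is moved stays moved. The work goes in short steps, Python scripts to look and compute and a tool call to move; the robot and the scene stay as the last step left them, time stands still between calls to the robot, and variables do not carry over. Pictures are saved under pics/ and viewed, about 8 in all and at most 12, crops included, and the job is handed in when it is done.

Besides the shell and the picture viewer there is one more tool, called after "Request:" by a JSON object that holds its "method" and its "body". carry_out: Moves the arm, as the interface text tells. Its arguments: {"type":"object","properties":{"series":{"type":"array"},"newtons":{"type":"number"}},"required":["series"]}

```bash
mkdir -p pics; ls; cat > h.py <<'E'
import numpy as np, cv2
from bench import telemetry, grab_frame, workorder, models, robot
def ray(p,px):
    K=p["intrinsics"];u=(px[0]-K[0][2])/K[0][0];v=(px[1]-K[1][2])/K[1][1]
    rd=np.hypot(u,v);r=rd
    for _ in range(20): r=rd/(1+p["k1"]*r*r)
    s=r/rd if rd>0 else 1
    return np.array([u*s,-v*s,-1.0])
def at_depth(p,px,d): return np.array(p["xyz"])+np.array(p["rotation"])@(ray(p,px)*d)
def at_z(p,px,z):
    d=np.array(p["rotation"])@ray(p,px);c=np.array(p["xyz"]);return c+d*(z-c[2])/d[2]
def cloud(p,mask):
    ys,xs=np.nonzero(mask&(p["depth"]>0));
    return np.array([at_depth(p,(x,y),p["depth"][y,x]) for x,y in zip(xs,ys)])
def tri(p,a,q,b):
    A=np.zeros((3,3));v=np.zeros(3)
    for P,x in((p,a),(q,b)):
        d=np.array(P["rotation"])@ray(P,x);d/=np.linalg.norm(d);M=np.eye(3)-np.outer(d,d);A+=M;v+=M@np.array(P["xyz"])
    return np.linalg.solve(A,v)
def save(p,n): cv2.imwrite("pics/"+n,p["frame"][:,:,::-1])
E
python3 - <<'E'
from h import *
s=grab_frame("scene");t=grab_frame("top")
save(s,"s0.png");save(t,"t0.png")
print(telemetry.sense());print(robot.finger_overhang)
for p in(s,t): print(np.round(p["xyz"],3),np.round(p["rotation"],3).tolist(),p["k1"],np.round(p["intrinsics"],1).tolist())
for n in "red_mount blue_mount red_tray blue_tray stage holder stylus controller lens bottle swab_box".split():
    for m,p in(("s",s),("t",t)):
        for r in models.regions_of(n,p)[:2]:
            c=cloud(p,r["pixels"])
            if len(c): print(n,m,round(r["confidence"],2),np.round(r["pixel"]),len(c),"med",np.round(np.median(c,0),3),"lo",np.round(np.percentile(c,3,0),3),"hi",np.round(np.percentile(c,97,0),3))
for n in "red_mount blue_mount red_tray blue_tray stage holder stylus_tip stylus_handle aperture button_top controller".split():
    for m,p in(("s",s),("t",t)):
        for r in models.pinpoint(n,p)[:2]: print("pt",n,m,round(r["confidence"],2),np.round(r["pixel"],1),np.round(at_z(p,r["pixel"],0),3))
E
```

```text
pics
{'t': 0.1, 'joint_positions': array([60.17315116, 36.05073106,  2.20277395, 86.99033858, -1.54704905,
       57.08249672, -1.14604967]), 'qvel': array([-0.01901929, -0.09595136,  0.0074969 , -0.12534604,  0.12007349,
        0.08434761, -0.0335454 ]), 'joint_efforts': array([ 3.36722987e-03, -5.50791264e+01,  1.14772003e+00, -1.87118912e+01,
       -5.20765304e-02,  1.91794831e-02,  5.57653993e-05]), 'ee_pos': array([ 0.28535971, -0.58353294,  0.3018782 ]), 'tool_rot': array([-1.79906107e+02,  7.54499527e-04,  2.60565774e+01]), 'force': array([-0.5327499 ,  0.4981266 ,  0.27899294]), 'torque': array([ 0.01051201, -0.00014816,  0.06416583]), 'width': 0.9985995682790313}
0.0972
[1.155 0.658 0.685] [55.745, -0.235, 139.81] -0.0010029073347116468 [[439.6, 0.0, 256.7], [0.0, 439.6, 196.5], [0.0, 0.0, 1.0]]
[0.429 0.007 1.395] [6.646, -0.487, -90.082] -0.1673022570700986 [[474.7, 0.0, 259.8], [0.0, 474.7, 195.1], [0.0, 0.0, 1.0]]
red_mount s 0.63 [285. 195.] 252 med [-139.552 -140.048 -140.021] lo [-142.107 -142.603 -142.576] hi [-137.732 -138.228 -138.201]
red_mount t 0.51 [243. 205.
[... 2675 characters left out ...]
127.529]
swab_box s 0.9 [248. 295.] 1784 med [-120.912 -121.409 -121.381] lo [-128.882 -129.378 -129.351] hi [-116.634 -117.131 -117.103]
swab_box t 0.7 [158. 193.] 1162 med [124.149 123.727 125.115] lo [122.535 122.113 123.5  ] hi [125.018 124.596 125.984]
swab_box t 0.61 [201. 136.] 866 med [124.244 123.822 125.21 ] lo [123.588 123.167 124.554] hi [126.606 126.185 127.572]Traceback (most recent call last):
  File "<stdin>", line 13, in <module>
  File "h.py", line 11, in at_z
    d=np.array(p["rotation"])@ray(p,px);c=np.array(p["xyz"]);return c+d*(z-c[2])/d[2]
                                                                                 ~^^^
IndexError: invalid index to scalar variable.
```

The rotation is given as roll, pitch and yaw, so I'll fix the helper.

```bash
sed -i 's/np.array(p\["rotation"\])@/Rm(p)@/; s/np.array(P\["rotation"\])@/Rm(P)@/' h.py
cat >> h.py <<'E'
from scipy.spatial.transform import Rotation
def Rm(p): return Rotation.from_euler("xyz",p["rotation"],degrees=True).as_matrix()
E
python3 - <<'E'
from h import *
s=grab_frame("scene");t=grab_frame("top")
big=lambda f:cv2.resize(f[90:330,100:440],None,fx=2.3,fy=2.3,interpolation=cv2.INTER_CUBIC)
cv2.imwrite("pics/s1.png",big(s["frame"])[:,:,::-1]);cv2.imwrite("pics/t1.png",big(t["frame"])[:,:,::-1])
for n in "red_mount blue_mount red_tray blue_tray stage holder stylus controller lens bottle swab_box".split():
    for m,p in(("s",s),("t",t)):
        for r in models.regions_of(n,p)[:1]:
            c=cloud(p,r["pixels"])
            if len(c): print(n,m,round(r["confidence"],2),np.round(r["pixel"]),len(c),"med",np.round(np.median(c,0),3),"lo",np.round(np.percentile(c,3,0),3),"hi",np.round(np.percentile(c,97,0),3))
for n in "red_mount blue_mount red_tray blue_tray stage holder stylus_tip stylus_handle aperture button_top controller".split():
    b=[]
    for m,p in(("s",s),("t",t)):
        R=models.pinpoint(n,p)
        if R: b.append((p,R[0]["pixel"])); print("pt",n,m,round(R[0]["confidence"],2),np.round(R[0]["pixel"],1),np.round(at_z(p,R[0]["pixel"],0),3))
    if len(b)==2: print("  tri",np.round(tri(*b[0],*b[1]),3))
E
```

```text
red_mount s 0.64 [286. 198.] 260 med [0.553 0.052 0.104] lo [0.536 0.035 0.073] hi [0.56  0.06  0.123]
red_mount t 0.54 [246. 208.] 93 med [0.543 0.045 0.119] lo [0.531 0.034 0.091] hi [0.556 0.058 0.124]
blue_mount s 0.78 [321. 210.] 256 med [0.52  0.137 0.105] lo [0.505 0.122 0.075] hi [0.526 0.145 0.122]
blue_mount t 0.53 [209. 222.] 110 med [0.51  0.13  0.119] lo [0.498 0.118 0.07 ] hi [0.524 0.148 0.126]
red_tray s 0.87 [400. 268.] 1728 med [0.439 0.316 0.006] lo [0.392 0.267 0.002] hi [0.491 0.364 0.019]
red_tray t 0.86 [151. 248.] 1170 med [0.44  0.316 0.004] lo [ 0.394  0.266 -0.002] hi [0.487 0.361 0.02 ]
blue_tray s 0.67 [353. 294.] 2134 med [0.584 0.302 0.006] lo [0.535 0.251 0.002] hi [0.639 0.353 0.02 ]
blue_tray t 0.64 [157. 197.] 1149 med [0.586 0.3   0.005] lo [ 0.538  0.25  -0.002] hi [0.634 0.349 0.02 ]
stage s 0.6 [304. 222.] 2566 med [0.544 0.107 0.07 ] lo [0.454 0.03  0.008] hi [0.586 0.159 0.073]
stage t 0.74 [230. 221.] 2233 med [0.508 0.085 0.069] lo [0.447 0.02  0.064] hi [0.578 0.152 0.075]
holder s 0.69 [250. 194.] 514 med [ 0.544 -0.085  0.033] lo [ 0.512 
[... 1821 characters left out ...]
ge t 0.96 [227.7 222. ] [0.512 0.09  0.   ]
  tri [0.513 0.088 0.002]
pt holder s 0.82 [252.8 203. ] [ 0.531 -0.092  0.   ]
pt holder t 0.6 [292.9 214.5] [ 0.534 -0.102  0.   ]
  tri [ 0.531 -0.099 -0.004]
pt stylus_tip s 0.68 [251.2 200.1] [ 0.526 -0.105  0.   ]
pt stylus_handle s 0.47 [249.2 167.4] [ 0.418 -0.245  0.   ]
pt stylus_handle t 0.37 [296.8 212. ] [ 0.541 -0.114  0.   ]
  tri [ 0.533 -0.105  0.106]
pt aperture s 0.93 [210.2 160.1] [ 0.484 -0.358  0.   ]
pt aperture t 0.72 [357.6 209.2] [ 0.549 -0.296  0.   ]
  tri [ 0.541 -0.28   0.056]
pt controller s 0.84 [209.3 171.3] [ 0.525 -0.304  0.   ]
pt controller t 0.86 [364.1 217.8] [ 0.524 -0.315  0.   ]
  tri [ 0.522 -0.314 -0.006]
```

View pics/s1.png

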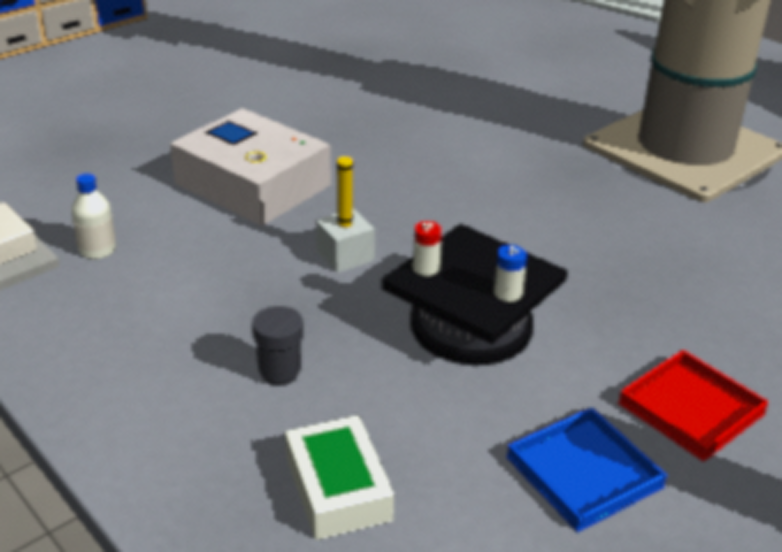

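View pics/t1.png

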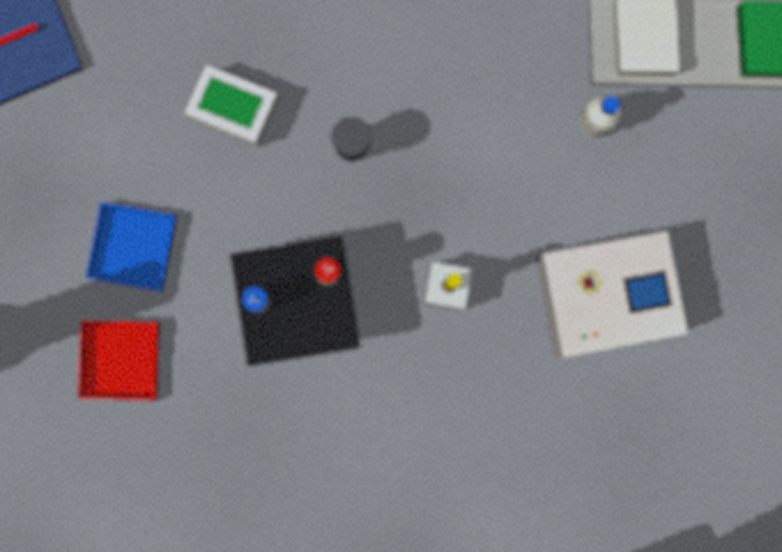

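The scene view (first picture) shows the red mount at about (286,197) and the blue at (321,210). The stylus is at (249,170), the ring at (210,158), and the trays at (400,268) red and (353,294) blue. The top view agrees. Next I'll refine these by colour.

```bash
cat >> h.py <<'E'
HSV={"red":[((0,130,70),(8,255,255)),((172,130,70),(180,255,255))],"blue":[((100,130,60),(125,255,255))],"yellow":[((20,110,70),(36,255,255))]}
def cmask(p,col,box):
    h=cv2.cvtColor(p["frame"],cv2.COLOR_RGB2HSV);m=np.zeros(h.shape[:2],np.uint8)
    for lo,hi in HSV[col]: m|=cv2.inRange(h,lo,hi)
    k=np.zeros_like(m);x0,y0,x1,y1=box;k[y0:y1,x0:x1]=255
    return (m&k)>0
def top_c(p,col,box,zlo,zhi):
    c=cloud(p,cmask(p,col,box))
    c=c[(c[:,2]>zlo)&(c[:,2]<zhi)] if len(c) else c
    return (len(c),np.round((c.min(0)+c.max(0))/2,4),np.round(c.mean(0),4),np.round(np.ptp(c,axis=0),3)) if len(c) else None
E
python3 - <<'E'
from h import *
s=grab_frame("scene");t=grab_frame("top")
for n,col,bs,bt,zl,zh in [("red","red",(270,175,310,215),(225,190,260,225),.115,.13),("blue","blue",(305,185,340,220),(195,205,225,240),.115,.13),("sty","yellow",(235,150,265,190),(280,200,310,230),.122,.14),("ring","yellow",(195,145,225,170),(340,195,375,225),.05,.07),
  ("rtray","red",(360,230,440,300),(125,220,180,275),.014,.03),("btray","blue",(310,260,400,325),(130,170,185,220),.014,.03)]:
    print(n,"s",top_c(s,col,bs,zl,zh)); print(n,"t",top_c(t,col,bt,zl,zh))
    for p,b in((s,bs),(t,bt)):
        m=cmask(p,col,b); ys,xs=np.nonzero(m)
        if "tray" in n:
            c=cloud(p,m); c=c[c[:,2]>.012]; print("   rect",cv2.minAreaRect(c[:,:2].astype(np.float32)*1000))
        else:
            print("   cen px",xs.mean(),ys.mean(),"@z",np.round(at_z(p,(xs.mean(),ys.mean()),{"red":.12,"blue":.12,"sty":.13,"ring":.06}[n]),4))
for n in("controller","stage","holder"):
    c=cloud(t,models.regions_of(n,t)[0]["pixels"]); z={"controller":.055,"stage":.06,"holder":.04}[n]; c=c[(c[:,2]>z)&(c[:,2]<z+.02)]; print(n,cv2.minAreaRect(c[:,:2].astype(np.float32)*1000))
E
```

```text
red s (74, array([0.5455, 0.0463, 0.1192]), array([0.5479, 0.0491, 0.1197]), array([0.029, 0.029, 0.008]))
red t (74, array([0.5442, 0.0457, 0.1212]), array([0.5434, 0.0465, 0.1197]), array([0.025, 0.024, 0.011]))
   cen px 285.78350515463916 191.3298969072165 @z [0.5512 0.0526 0.12  ]
   cen px 241.7433628318584 206.7787610619469 @z [0.546 0.045 0.12 ]
blue s (82, array([0.5126, 0.1311, 0.1193]), array([0.515 , 0.1333, 0.1198]), array([0.028, 0.027, 0.008]))
blue t (81, array([0.5104, 0.1319, 0.1215]), array([0.5104, 0.1314, 0.1196]), array([0.027, 0.025, 0.013]))
   cen px 322.0924369747899 201.6890756302521 @z [0.5174 0.1356 0.12  ]
   cen px 209.93103448275863 219.30172413793105 @z [0.5121 0.1306 0.12  ]
sty s (33, array([ 0.5337, -0.1022,  0.1278]), array([ 0.5343, -0.1005,  0.1292]), array([0.016, 0.02 , 0.01 ]))
sty t (32, array([ 0.5314, -0.1032,  0.128 ]), array([ 0.5314, -0.1025,  0.1296]), array([0.017, 0.016, 0.011]))
   cen px 249.58100558659217 172.56424581005587 @z [ 0.5728 -0.0536  0.13  ]
   cen px 296.42105263157896 212.05263157894737 @z [ 0.5308 -0.1016  0.13  ]
ri
[... 821 characters left out ...]
197]), array([0.5861, 0.2947, 0.018 ]), array([0.11 , 0.112, 0.011]))
   rect ((585.3391723632812, 301.2084655761719), (102.21129608154297, 102.78599548339844), 79.88804626464844)
   rect ((585.5418701171875, 299.18109130859375), (100.32972717285156, 98.01842498779297), 80.03376770019531)
controller ((520.45068359375, -310.0553283691406), (128.9964599609375, 161.0734405517578), 10.12785530090332)
stage ((511.94354248046875, 85.42686462402344), (140.1958770751953, 137.8172607421875), 9.390169143676758)
holder ((531.4822998046875, -102.21461486816406), (49.62504196166992, 49.78895950317383), 79.81873321533203)<stdin>:11: RuntimeWarning: Mean of empty slice.
  ret = ret.dtype.type(ret / rcount)
```

Request:
{"method": "carry_out", "body": {"series": [[0.2,[0,0,0],[0,0,6.5]],[0.2,[0,0,0],[0,0,6.5]],[0.2,[0,0,0],[0,0,6.5]],[0.2,[0,0,0],[0,0,6.56]],[0.2,[1.4,-3.5,0],[0,0,0]],[0.2,[1.4,-3.5,0],[0,0,0]],[0.2,[1.4,-3.5,0],[0,0,0]],[0.2,[1.4,-3.5,0],[0,0,0]],[0.2,[1.4,-3.5,0],[0,0,0]],[0.2,[1.4,-3.5,0],[0,0,0]],[0.2,[1.4,-3.5,0],[0,0,0]],[0.2,[1.4,-3.5,0],[0,0,0]]], "newtons": 15}}

```text
t: 4.8
ee_pos: [0.398, -0.3022, 0.303]
tool_rot: [180.0, -0.0, -0.0]
force: [-0.1, 0.2, 0.7]
width: 0.598
```

Request:
{"method": "carry_out", "body": {"series": [[0.2,[1.46,-3.5,0],[0,0,0]],[0.2,[1.46,-3.5,0],[0,0,0]],[0.2,[1.46,-3.5,0],[0,0,0]],[0.2,[1.46,-3.5,0],[0,0,0]],[0.2,[1.46,-3.5,0],[0,0,0]],[0.2,[1.46,-3.5,0],[0,0,0]],[0.2,[1.46,-3.5,0],[0,0,0]],[0.2,[1.46,-3.5,0],[0,0,0]],[0.2,[1.46,-3.5,0],[0,0,0]],[0.2,[1.46,-3.5,0],[0,0,0]],[0.2,[0,0,3],[0,0,0]],[0.2,[0,0,1],[0,0,0]]]}}

```text
t: 5.8
ee_pos: [0.5432, 0.0492, 0.2606]
tool_rot: [-180.0, 0.1, 0.3]
force: [-0.8, -0.9, -0.3]
width: 0.597
```

Request:
{"method": "carry_out", "body": {"series": [[0.2,[0,0,2.5],[0,0,0]],[0.2,[0,0,2.5],[0,0,0]],[0.2,[0,0,2],[0,0,0]],[0.2,[0,0,1.1],[0,0,0]],[0.2,[0,0,0],[0,0,0]],[-1,[0,0,0],[0,0,0]],[-1,[0,0,0],[0,0,0]],[-1,[0,0,0],[0,0,0]],[-1,[0,0,0],[0,0,0]],[-1,[0,0,0],[0,0,0]]]}}

```text
t: 6.63
ee_pos: [0.5441, 0.0461, 0.1826]
tool_rot: [-180.0, -0.1, -0.0]
force: [0.3, 0.2, 3.1]
width: 0.294
```

Request:
{"method": "carry_out", "body": {"series": [[-1,[0,0,-1.5],[0,0,0]],[-1,[0,0,-3],[0,0,0]],[-1,[0,0,-2.5],[0,0,0]],[-1,[-0.8,-2.0,0],[0,0,0]],[-1,[-1.2,-3.1,0],[0,0,0]],[-1,[-1.2,-3.1,0],[0,0,0]],[-1,[-1.2,-3.1,0],[0,0,0]],[-1,[-1.2,-3.1,0],[0,0,0]],[-1,[-1.2,-3.1,0],[0,0,0]],[-1,[-1.2,-3.1,0],[0,0,0]],[-1,[-1.2,-3.1,0],[0,0,0]],[-1,[-1.2,-3.05,0],[0,0,0]]]}}

```text
t: 7.63
ee_pos: [0.4387, 0.3152, 0.2521]
tool_rot: [-180.0, -0.0, 0.0]
force: [0.1, 0.5, -0.2]
width: 0.295
```

```bash
python3 - <<'E'
from h import *
s=grab_frame("scene");save(s,"s2.png");print(telemetry.sense()["width"],telemetry.sense()["ee_pos"])
E
```

```text
0.2938204851802359 [0.43516791 0.32308627 0.25201096]
```

Request:
{"method": "carry_out", "body": {"series": [[-1,[0,0,2],[0,0,0]],[-1,[0,0,3],[0,0,0]],[-1,[0,0,3],[0,0,0]],[-1,[0,0,2.5],[0,0,0]],[-1,[0,0,1.5],[0,0,0]],[-1,[0,0,0.8],[0,0,0]],[-1,[0,0,0.3],[0,0,0]],[-1,[0,0,0.2],[0,0,0]],[-1,[0,0,0],[0,0,0]]]}}

```text
t: 8.43
ee_pos: [0.4401, 0.3138, 0.1193]
tool_rot: [-180.0, -0.1, -0.0]
force: [0.0, -0.8, -0.5]
width: 0.295
```

Request:
{"method": "carry_out", "body": {"series": [[-1,[0,0,0.1],[0,0,0]],[-1,[0,0,0.1],[0,0,0]],[-1,[0,0,0.1],[0,0,0]],[-1,[0,0,0],[0,0,0]]]}}

```text
t: 8.77
ee_pos: [0.44, 0.3139, 0.1166]
tool_rot: [-179.9, -0.1, -0.0]
force: [-0.2, 0.2, 4.5]
width: 0.296
```

Request:
{"method": "carry_out", "body": {"series": [[0.1,[0,0,0],[0,0,0]],[0.1,[0,0,0],[0,0,0]],[0.1,[0,0,0],[0,0,0]],[0.1,[0,0,0],[0,0,0]],[0.1,[0,0,-2],[0,0,0]],[0.1,[0,0,-3.5],[0,0,0]],[0.1,[0,0,-4],[0,0,0]],[0.1,[0,0,-4],[0,0,0]],[0.1,[1.1,2.8,0],[0,0,0]],[0.1,[1.3,3.4,0],[0,0,0]],[0.1,[1.3,3.4,0],[0,0,0]],[0.1,[1.3,3.4,0],[0,0,0]]]}}

```text
t: 9.77
ee_pos: [0.4898, 0.1824, 0.2511]
tool_rot: [-180.0, -0.0, 0.1]
force: [-0.4, -0.3, 0.5]
width: 0.549
```

Request:
{"method": "carry_out", "body": {"series": [[0.1,[1.2,3.1,0],[0,0,0]],[0.1,[0.85,2.1,0],[0,0,0]],[0.1,[0,0,0],[0,0,0]],[0.1,[0,0,0],[0,0,0]]]}}

```text
t: 10.1
ee_pos: [0.5104, 0.1302, 0.2506]
tool_rot: [180.0, 0.0, -0.2]
force: [-0.3, 1.3, -0.4]
width: 0.55
```

```bash
python3 - <<'E'
from h import *
t=grab_frame("scene")
cv2.imwrite("pics/s3.png",cv2.resize(t["frame"][60:340,150:470],None,fx=2.3,fy=2.3)[:,:,::-1]);print(telemetry.sense()["ee_pos"])
for b in [(370,230,440,290)]:
    m=cmask(t,"red",b);c=cloud(t,m);c=c[c[:,2]>.045];print(len(c),(c.min(0)+c.max(0))/2,np.ptp(c,axis=0))
E
```

```text
[0.5098727  0.1318712  0.25057643]
124 [0.44156074 0.3139919  0.05105691] [0.03101796 0.02679786 0.01185991]
```

View pics/s3.png

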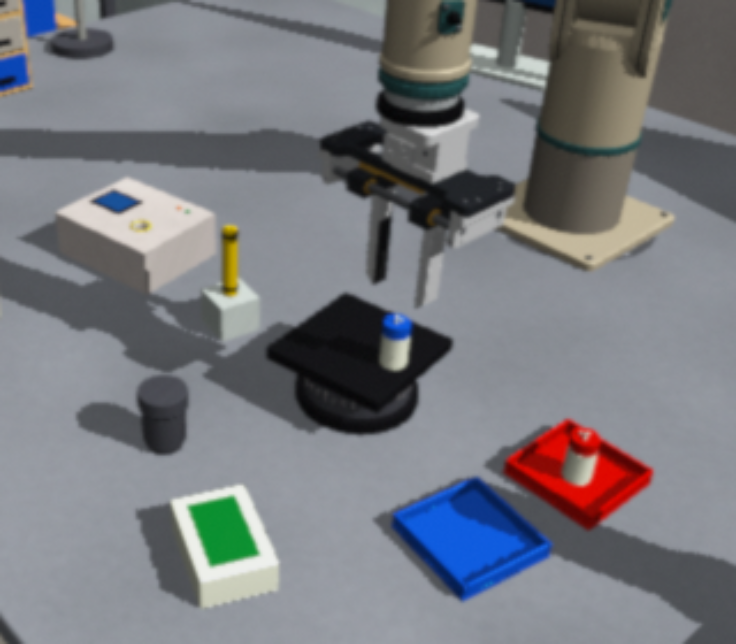

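The red mount stands in the red tray (crop 580,455), with its axis about 1 mm from centre. The jaws are above the blue mount at (395,340).

Request:
{"method": "carry_out", "body": {"series": [[0.1,[0,0,2.5],[0,0,0]],[0.1,[0,0,2.5],[0,0,0]],[0.1,[0,0,1.3],[0,0,0]],[0.1,[0,0,0.5],[0,0,0]],[0.1,[0,0,0],[0,0,0]],[-1,[0,0,0],[0,0,0]],[-1,[0,0,0],[0,0,0]],[-1,[0,0,0],[0,0,0]],[-1,[0,0,0],[0,0,0]],[-1,[0,0,0],[0,0,0]]]}}

```text
t: 10.98
ee_pos: [0.5105, 0.1317, 0.1835]
tool_rot: [-180.0, -0.1, -0.0]
force: [-0.6, 0.5, 2.9]
width: 0.293
```

Request:
{"method": "carry_out", "body": {"series": [[-1,[0,0,-1.5],[0,0,0]],[-1,[0,0,-2.5],[0,0,0]],[-1,[0,0,-1],[0,0,0]],[-1,[0.8,-1.8,0],[0,0,0]],[-1,[1.3,-3,0],[0,0,0]],[-1,[1.3,-3,0],[0,0,0]],[-1,[1.3,-3,0],[0,0,0]],[-1,[1.3,-3,0],[0,0,0]],[-1,[1.0,-2,0],[0,0,0]],[-1,[0.5,-1.05,0],[0,0,0]],[-1,[0,0,1],[0,0,0]],[-1,[0,0,3],[0,0,0]]]}}

```text
t: 11.98
ee_pos: [0.5874, 0.3014, 0.1954]
tool_rot: [-179.8, -0.4, 0.1]
force: [0.8, -0.1, -1.1]
width: 0.294
```

Request:
{"method": "carry_out", "body": {"series": [[-1,[0,0,3],[0,0,0]],[-1,[0,0,2],[0,0,0]],[-1,[0,0,1],[0,0,0]],[-1,[0,0,0.8],[0,0,0]],[-1,[0,0,0.4],[0,0,0]],[-1,[0,0,0.1],[0,0,0]],[-1,[0,0,0],[0,0,0]]]}}

```text
t: 12.57
ee_pos: [0.5857, 0.3001, 0.1205]
tool_rot: [-180.0, -0.1, -0.0]
force: [-0.2, 0.3, 0.0]
width: 0.294
```

Request:
{"method": "carry_out", "body": {"series": [[-1,[0,0,0.1],[0,0,0]],[-1,[0,0,0.1],[0,0,0]],[-1,[0,0,0.1],[0,0,0]],[-1,[0,0,0],[0,0,0]]]}}

```text
t: 12.9
ee_pos: [0.5856, 0.3003, 0.1176]
tool_rot: [-180.0, -0.1, -0.0]
force: [0.2, -0.0, 3.7]
width: 0.293
```

Request:
{"method": "carry_out", "body": {"series": [[0,[0,0,0],[0,0,0]],[0,[0,0,0],[0,0,0]],[0,[0,0,0],[0,0,0]],[0,[0,0,0],[0,0,0]],[0,[0,0,-2],[0,0,0]],[0,[0,0,-4],[0,0,0]],[0,[0,0,-4],[0,0,0]],[0,[0,0,-4],[0,0,0]],[0,[-0.4,3,0],[0,0,0]],[0,[-0.5,3.7,0],[0,0,0]],[0,[-0.5,3.7,0],[0,0,0]],[0,[-0.5,3.7,0],[0,0,0]]]}}

```text
t: 13.9
ee_pos: [0.5656, 0.1578, 0.257]
tool_rot: [-180.0, -0.0, 0.1]
force: [0.2, -0.1, 1.2]
width: 0.5
```

Request:
{"method": "carry_out", "body": {"series": [[0,[-0.5,3.7,0],[0,0,0]],[0,[-0.5,3.7,0],[0,0,0]],[0,[-0.5,3.7,0],[0,0,0]],[0,[-0.5,3.7,0],[0,0,0]],[0,[-0.5,3.7,0],[0,0,0]],[0,[-0.5,3.7,0],[0,0,0]],[0,[-0.45,3,0],[0,0,0]],[0,[0,0.95,0],[0,0,0]],[0,[0,0,0],[0,0,0]],[0,[0,0,0],[0,0,0]],[0,[0,0,0],[0,0,0]]]}}

```text
t: 14.82
ee_pos: [0.532, -0.1002, 0.2566]
tool_rot: [-179.9, -0.0, 0.2]
force: [0.2, 0.7, -0.3]
width: 0.503
```

```bash
python3 - <<'E'
from h import *
t=grab_frame("scene")
cv2.imwrite("pics/s4.png",cv2.resize(t["frame"][60:340,150:470],None,fx=2.3,fy=2.3)[:,:,::-1]);print(telemetry.sense()["ee_pos"],telemetry.sense()["t"])
for k,b in [("red",(370,230,440,290)),("blue",(310,240,400,325))]:
    m=cmask(t,k,b);c=cloud(t,m);c=c[c[:,2]>.045];print(len(c),(c.min(0)+c.max(0))/2,np.ptp(c,axis=0))
print(top_c(t,"yellow",(235,150,265,190),.122,.14))
E
```

```text
[ 0.53204979 -0.09998784  0.2565904 ] 14.8667
121 [0.44159456 0.3138557  0.05178102] [0.02877796 0.02758741 0.01348926]
133 [0.58764787 0.30072011 0.05155911] [0.02872461 0.02745927 0.0128423 ]
(34, array([ 0.5331, -0.1028,  0.1281]), array([ 0.5345, -0.0998,  0.1291]), array([0.019, 0.021, 0.01 ]))
```

View pics/s4.png

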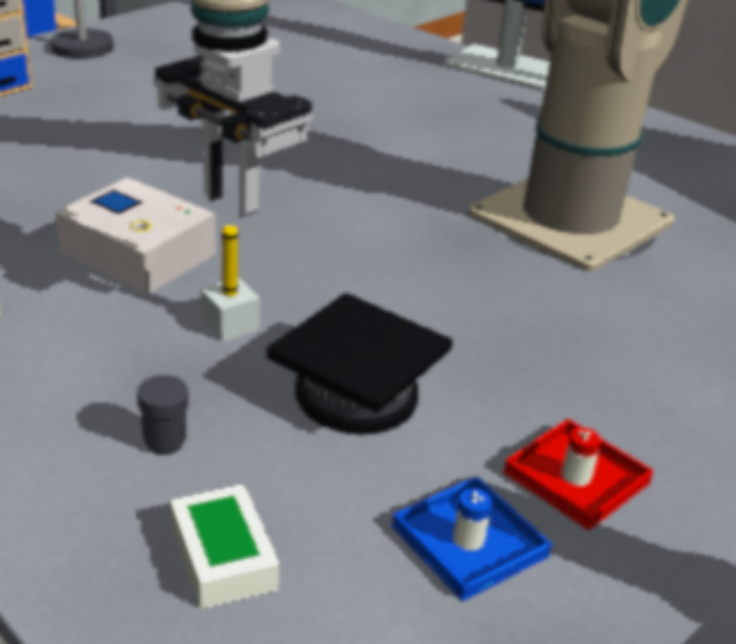

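Both mounts stand in their own trays, blue at crop (473,518) and red at (580,455). Next is the stylus.

Request:
{"method": "carry_out", "body": {"series": [[0,[0,0,2.5],[0,0,0]],[0,[0,0,2.5],[0,0,0]],[0,[0,0,1.8],[0,0,0]],[0,[0,0,1.0],[0,0,0]],[0,[0,0,0],[0,0,0]],[0,[0,0,0],[0,0,0]],[-1,[0,0,0],[0,0,0]],[-1,[0,0,0],[0,0,0]],[-1,[0,0,0],[0,0,0]],[-1,[0,0,0],[0,0,0]],[-1,[0,0,0],[0,0,0]],[-1,[0,0,0],[0,0,0]]], "newtons": 30}}

```text
t: 15.87
ee_pos: [0.5318, -0.1026, 0.1792]
tool_rot: [180.0, -0.1, -0.0]
force: [-0.2, -0.2, 2.3]
width: 0.187
```

Request:
{"method": "carry_out", "body": {"series": [[-1,[0,0,-1],[0,0,0]],[-1,[0,0,-2],[0,0,0]],[-1,[0,0,-2.5],[0,0,0]],[-1,[0,0,-2],[0,0,0]],[-1,[0,1.5,0],[0,0,0]],[-1,[0.1,3,0],[0,0,0]],[-1,[0,3,0],[0,0,0]],[-1,[0.1,3,0],[0,0,0]],[-1,[0.1,3,0],[0,0,0]],[-1,[0,2.5,0],[0,0,0]],[-1,[0,1.45,0],[0,0,0]],[-1,[0,0,0],[0,0,0]]]}}

```text
t: 16.87
ee_pos: [0.5336, -0.281, 0.2541]
tool_rot: [179.9, -0.0, -0.3]
force: [-0.0, -0.7, -0.3]
width: 0.188
```

Request:
{"method": "carry_out", "body": {"series": [[-1,[0,0,0],[0,0,0]],[-1,[0,0,0],[0,0,0]],[-1,[0,0,0],[0,0,0]],[-1,[0,0,0],[0,0,0]]]}}

```text
t: 17.2
ee_pos: [0.535, -0.2749, 0.2537]
tool_rot: [-179.9, 0.0, 0.2]
force: [0.8, -0.6, -1.0]
width: 0.186
```

```bash
python3 - <<'E'
from h import *
s=grab_frame("scene");t=grab_frame("top")
cv2.imwrite("pics/s5.png",cv2.resize(s["frame"][110:200,150:270],None,fx=6,fy=6,interpolation=cv2.INTER_CUBIC)[:,:,::-1])
print(telemetry.sense()["ee_pos"],telemetry.sense()["t"],telemetry.sense()["tool_rot"])
for n in("stylus_tip","aperture","stylus_handle","controller"):
    for m,p in(("s",s),("t",t)):
        for r in models.pinpoint(n,p)[:1]: print(n,m,round(r["confidence"],2),np.round(r["pixel"],1),np.round(at_z(p,r["pixel"],.079 if "tip" in n else .06),4))
E
```

```text
[ 0.53489433 -0.27568576  0.25377228] 17.3 [-1.79972441e+02 -3.16602174e-03  9.97308825e-02]
stylus_tip s 0.64 [210.8 150.3] [ 0.5266 -0.287   0.079 ]
aperture s 0.58 [211.8 158.7] [ 0.5342 -0.273   0.06  ]
aperture t 0.67 [361.1 217.4] [ 0.5207 -0.2923  0.06  ]
stylus_handle s 0.54 [206.4 121.4] [ 0.3998 -0.4937  0.06  ]
controller s 0.8 [208.2 169.3] [ 0.5767 -0.2304  0.06  ]
controller t 0.57 [362.3 220.3] [ 0.5124 -0.2956  0.06  ]
```

View pics/s5.png

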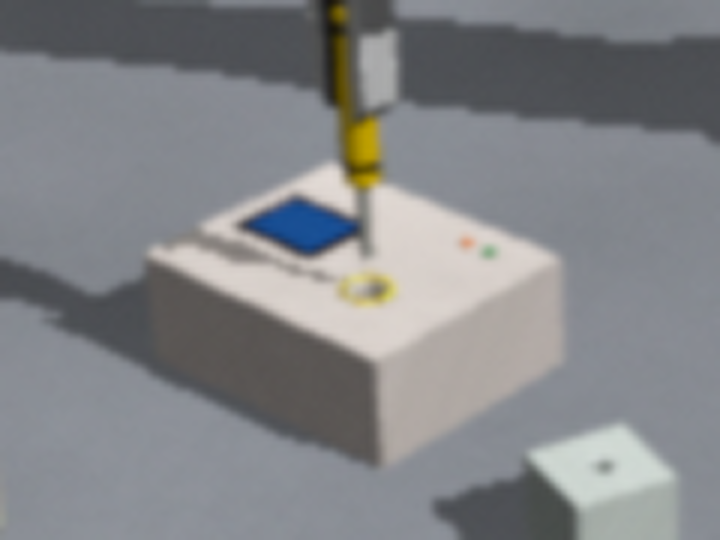

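The tip hangs above the ring: tip at crop (366,257), ring centre (367,288). I'll compare the two in one camera so that calibration bias cancels.

```bash
python3 - <<'E'
from h import *
s=grab_frame("scene");t=grab_frame("top")
f=lambda x,y:(150+(x+.5)/6-.5,110+(y+.5)/6-.5)
tz=telemetry.sense()["ee_pos"][2]-.1742
for n,px,z in(("tip",f(366,257),tz),("tip@hole",f(366,257),.06),("ring",f(367,288.5),.06)): print(n,px,at_z(s,px,z))
# sub-pixel ring: yellowish saturation centroid, scene and unoccluded first top picture
for P,im,(x0,y0,x1,y1) in((s,s["frame"],(203,152,220,165)),(t,cv2.imread("pics/t0.png")[:,:,::-1],(346,203,366,223))):
    a=im[y0:y1,x0:x1].astype(float);w=a[...,:2].mean(2)-a[...,2];w=w-np.median(w);w[w<15]=0
    yy,xx=np.mgrid[y0:y1,x0:x1];c=((xx*w).sum()/w.sum(),(yy*w).sum()/w.sum());print("ring",c,(w>0).sum(),at_z(P,c,.06))
print(telemetry.sense()["ee_pos"],tz)
E
```

```text
tip (210.58333333333334, 152.41666666666666) [ 0.53492599 -0.27622822  0.07945732]
tip@hole (210.58333333333334, 152.41666666666666) [ 0.51503039 -0.3062328   0.06      ]
ring (210.75, 157.66666666666666) [ 0.53302933 -0.27992055  0.06      ]
ring (np.float64(211.26755852842808), np.float64(157.72981366459626)) 52 [ 0.53209271 -0.27865444  0.06      ]
ring (np.float64(355.6216558206797), np.float64(212.4745119305857)) 83 [ 0.53478758 -0.2767666   0.06      ]
[ 0.53454069 -0.27698202  0.25365732] 0.07945731990758556
```

Request:
{"method": "carry_out", "body": {"series": [[-1,[-0.05,0.05,0.5],[0,0,0]],[-1,[0,0,1],[0,0,0]],[-1,[0,0,1],[0,0,0]],[-1,[0,0,0.7],[0,0,0]],[-1,[0,0,0.3],[0,0,0]],[-1,[0,0,0],[0,0,0]],[-1,[0,0,0],[0,0,0]]], "newtons": 45}}

```text
t: 18.38
ee_pos: [0.5341, -0.2774, 0.2183]
tool_rot: [-180.0, 0.0, -0.0]
force: [-0.3, 0.0, -0.4]
width: 0.187
```

Request:
{"method": "carry_out", "body": {"series": [[-1,[0,0,0.3],[0,0,0]],[-1,[0,0,0.2],[0,0,0]],[-1,[0,0,0.2],[0,0,0]],[-1,[0,0,0.1],[0,0,0]],[-1,[0,0,0],[0,0,0]],[-1,[0,0,0],[0,0,0]]]}}

```text
t: 18.88
ee_pos: [0.5344, -0.2776, 0.2111]
tool_rot: [180.0, -0.1, -0.0]
force: [0.1, -0.3, 2.9]
width: 0.183
```

Request:
{"method": "carry_out", "body": {"series": [[-1,[0,0,0.1],[0,0,0]],[-1,[0,0,0.1],[0,0,0]],[-1,[0,0,0.1],[0,0,0]],[-1,[0,0,0],[0,0,0]],[-1,[0,0,0],[0,0,0]]]}}

```text
t: 19.3
ee_pos: [0.5343, -0.2776, 0.2081]
tool_rot: [180.0, -0.0, -0.0]
force: [-0.3, -0.3, 5.9]
width: 0.187
```

Request:
{"method": "carry_out", "body": {"series": [[-1,[0,0,0.1],[0,0,0]],[-1,[0,0,0],[0,0,0]],[-1,[0,0,0],[0,0,0]],[-1,[0,0,0],[0,0,0]],[-1,[0,0,0],[0,0,0]]]}}

```text
t: 19.72
ee_pos: [0.5344, -0.2777, 0.2079]
tool_rot: [180.0, -0.1, -0.0]
force: [-1.4, 0.5, 9.6]
width: 0.184
```

```bash
python3 - <<'E'
from h import *
s=grab_frame("scene")
cv2.imwrite("pics/s6.png",cv2.resize(s["frame"][90:330,140:460],None,fx=2.4,fy=2.4,interpolation=cv2.INTER_CUBIC)[:,:,::-1])
for k,b in [("red",(370,230,440,290)),("blue",(310,240,400,325))]:
    c=cloud(s,cmask(s,k,b));c=c[c[:,2]>.045];print(len(c),(c.min(0)+c.max(0))/2)
q=telemetry.sense();print(q["ee_pos"],q["force"],q["width"],q["t"])
E
```

```text
121 [0.44142429 0.31382884 0.05158642]
135 [0.58668116 0.30024689 0.05158032]
[ 0.53448365 -0.27763317  0.20793326] [-1.05499163  0.90010923 10.74663412] 0.1870842887879641 19.7667
```

View pics/s6.png

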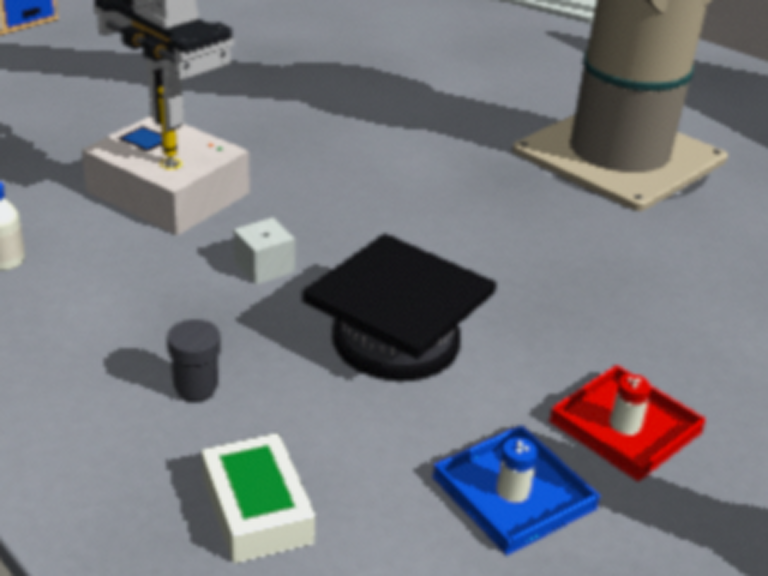

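The stylus is in the ring (crop 172,163) and has reached the hard stop: the last 1 mm commanded moved it only 0.2 mm and raised the force to about 10 N. Both mounts are upright and nothing else has moved, so I'm handing in.

```bash
python3 -c "
from h import *
print(workorder.job_done())"
```

```text
the job is handed in; nothing more can be done
None
```

The job is done and handed in at about 20 s of the 61 s allowed; no verdict was reported.

- **Mounts:** The red and blue mounts were set down (about 4 N of contact) and released in their own trays. The last picture shows both upright, 1–2 mm from the tray centres.
- **Stylus and button:** The stylus went through the ringed hole and the button is down at its hard stop. The tip is about 34 mm above the bench. The last 1 mm commanded moved it only 0.2 mm, while the force rose to about 10 N. The arm is still gripping at 45 N and the opening reads about 17.5 mm, which fits the 18 mm handle.
- **Bystanders:** The lens and swab box look unmoved in the last picture. The bottle is only partly in that view but upright, and I did not re-measure any of the three.
- **Disagreements:** The two cameras placed the ring about 3 mm apart, so I aimed between them; there was almost no sideways force going in. With the arm over the controller, the network's top-view aperture point was about 20 mm off. Its first top-view point for the red mount was also wrong, landing on the stylus holder. I used neither.

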